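# Close the parts pot, then heft three and hold up the full one

### The job

One of the three aluminium parts pots on the watchmaker's bench still has its lid off: first put the lid that lies loose on the work sheet back on, fully home. Then find by feel which of the three pots is the heaviest, as only that one is full, and finish while holding that pot upright in the gripper, gripped by its body with its lid on, at least 10 cm clear of the bench. Leave the other two standing closed and upright on the bench, and don't disturb the loupe, movement or watch case.

Things in the scene. Friction and masses are not known exactly. Their poses are not given: they have to be found in the camera images.
- pot_a_center (a point): round bare-aluminium parts pot, 56 mm in diameter, wall 2.5 mm, 60 mm tall without its lid; all three pots look alike. It stands closed with its lid on at the start. The point lies on its axis half-way up (30 mm above its underside), z up along the axis. Closed and full it weighs 520 to 610 g, part-used 190 to 310 g: one of the three is full, which one changes each time.
- pot_a_rim (a point): centre of the mouth of pot a, level with its rim, 60 mm above its underside.
- lid_a_seat (a point): plug lid, alike on all pots: 55 mm disc 4 mm thick; under it a 48 mm spigot 7 mm deep, tapered at its foot, that enters the 51 mm mouth with 1.6 mm to spare all round; on top a dark 19 mm knob 18 mm tall. It sits in the mouth by its own weight (45 g) only: lifting by the knob takes the lid off. Point: centre of the disc's underside; when fully on, it meets the mouth point of pot a.
- pot_b_center (a point): round bare-aluminium parts pot, 56 mm in diameter, wall 2.5 mm, 60 mm tall without its lid; all three pots look alike. It stands closed with its lid on at the start. The point lies on its axis half-way up (30 mm above its underside), z up along the axis. Closed and full it weighs 520 to 610 g, part-used 190 to 310 g: one of the three is full, which one changes each time.
- pot_b_rim (a point): centre of the mouth of pot b, level with its rim, 60 mm above its underside.
- lid_b_seat (a point): plug lid, alike on all pots: 55 mm disc 4 mm thick; under it a 48 mm spigot 7 mm deep, tapered at its foot, that enters the 51 mm mouth with 1.6 mm to spare all round; on top a dark 19 mm knob 18 mm tall. It sits in the mouth by its own weight (45 g) only: lifting by the knob takes the lid off. Point: centre of the disc's underside; when fully on, it meets the mouth point of pot b.
- pot_c_center (a point): round bare-aluminium parts pot, 56 mm in diameter, wall 2.5 mm, 60 mm tall without its lid; all three pots look alike. It stands open at the start; all that shows in it is a grey foam pad 17 mm below the rim. The point lies on its axis half-way up (30 mm above its underside), z up along the axis. Closed and full it weighs 520 to 610 g, part-used 190 to 310 g: one of the three is full, which one changes each time.
- pot_c_rim (a point): centre of the mouth of pot c, level with its rim, 60 mm above its underside.
- lid_c_seat (a point): plug lid, alike on all pots: 55 mm disc 4 mm thick; under it a 48 mm spigot 7 mm deep, tapered at its foot, that enters the 51 mm mouth with 1.6 mm to spare all round; on top a dark 19 mm knob 18 mm tall. It sits in the mouth by its own weight (45 g) only: lifting by the knob takes the lid off. Point: centre of the disc's underside; when fully on, it meets the mouth point of pot c.
- lid_c_knob (a point): middle of the knob of lid c (the loose one, lying right way up on the bench at the start): 9 mm under the knob's top, 9 mm over the disc's top, 13 mm above the disc's underside, 20 mm above the foot of the spigot.
- bench_top (a point): point on the top of the grey bench (height 0), in the middle of the white work sheet.
- loupe: bystander: black eye loupe standing on the bench, 35 mm across, 34 mm tall; origin under its middle.
- movement: bystander: white plastic movement holder, 42 mm across, 16 mm tall with the bright watch movement in it; origin under its middle.
- watch_case: bystander: steel watch case with black bezel lying on the bench, about 51 x 47 mm, 11 mm tall; origin under its middle.
Things that resemble listed ones, but are neither listed nor needed, are in the scene too. What is shaped like the part that bears lid_b_seat but green, orange or turquoise is not meant.

How it is judged:
On the way:
1. the lid is fully home on the open pot and let go (horizontal distance between lid_c_seat and pot_c_rim below 0.005 m and distance between lid_c_seat and pot_c_rim below 0.006 m and angle between the z axis of lid_c and the z axis of pot_c, either way round below 0.08 rad and contact force between lid_c and the fingers below 0.1 N), for 0.2 s.
At the end, for the whole second after the job is handed in: The heaviest pot is held still by its body, underside at least 9 cm above the bench, within 0.3 rad of upright, carried by nothing else; the other two (each under 4.1 N of weight) stand upright and untouched on the bench; every lid is home on its pot within 5 mm and 0.08 rad (((height (world z) of pot_a_center above 0.12 m and contact force between pot_a and the fingers above 2 N and contact force between pot_a and table below 0.05 N and angle between pot_a_center's own z axis and vertical below 0.3 rad and linear speed of pot_a below 0.04 m/s and contact force between pot_b and table between 1 and 4.1 N and height (world z) of each of pot_b_center, pot_c_center below 0.036 m and angle between each of pot_b_center, pot_c_center's own z axis and vertical below 0.1 rad and contact force between each of pot_b, pot_c and the arm below 0.3 N and contact force between each of pot_b, pot_c and the fingers below 0.3 N and contact force between each of pot_b, pot_c and pot_a below 0.05 N and linear speed of each of pot_b, pot_c below 0.02 m/s and contact force between pot_c and table between 1 and 4.1 N) or (height (world z) of pot_b_center above 0.12 m and contact force between pot_b and the fingers above 2 N and contact force between pot_b and table below 0.05 N and angle between pot_b_center's own z axis and vertical below 0.3 rad and linear speed of pot_b below 0.04 m/s and contact force between pot_a and table between 1 and 4.1 N and height (world z) of each of pot_a_center, pot_c_center below 0.036 m and angle between each of pot_a_center, pot_c_center's own z axis and vertical below 0.1 rad and contact force between each of pot_a, pot_c and the arm below 0.3 N and contact force between each of pot_a, pot_c and the fingers below 0.3 N and contact force between each of pot_a, pot_c and pot_b below 0.05 N and linear speed of each of pot_a, pot_c below 0.02 m/s and contact force between pot_c and table between 1 and 4.1 N) or (height (world z) of pot_c_center above 0.12 m and contact force between pot_c and the fingers above 2 N and contact force between pot_c and table below 0.05 N and angle between pot_c_center's own z axis and vertical below 0.3 rad and linear speed of pot_c below 0.04 m/s and contact force between pot_a and table between 1 and 4.1 N and height (world z) of each of pot_a_center, pot_b_center below 0.036 m and angle between each of pot_a_center, pot_b_center's own z axis and vertical below 0.1 rad and contact force between each of pot_a, pot_b and the arm below 0.3 N and contact force between each of pot_a, pot_b and the fingers below 0.3 N and contact force between each of pot_a, pot_b and pot_c below 0.05 N and linear speed of each of pot_a, pot_b below 0.02 m/s and contact force between pot_b and table between 1 and 4.1 N)) and horizontal distance between lid_a_seat and pot_a_rim below 0.005 m and distance between lid_a_seat and pot_a_rim below 0.006 m and angle between the z axis of lid_a and the z axis of pot_a, either way round below 0.08 rad and horizontal distance between lid_b_seat and pot_b_rim below 0.005 m and distance between lid_b_seat and pot_b_rim below 0.006 m and angle between the z axis of lid_b and the z axis of pot_b, either way round below 0.08 rad and horizontal distance between lid_c_seat and pot_c_rim below 0.005 m and distance between lid_c_seat and pot_c_rim below 0.006 m and angle between the z axis of lid_c and the z axis of pot_c, either way round below 0.08 rad); the arm keeps its last pose, push and grip.
It fails at once if a pot is lifted while the loose lid is still off (distance between lid_c_seat and pot_c_rim above 0.05 m and height (world z) of any of pot_a_center, pot_b_center, pot_c_center above 0.05 m).
It fails at once if a pot is tipped over (angle between any of pot_a_center, pot_b_center, pot_c_center's own z axis and vertical above 0.7 rad).
It fails at once if the loupe, movement or watch case is shifted by more than 2 cm (distance of any of loupe, movement, watch_case from where it was at the start of the episode above 0.02 m).
It also fails if it takes over 72 s, if anything falls off the work surface, if the arm or the gripper's body presses on something with over 40 N, if the wrist force passes 120 N, or if a joint passes its speed limit or range.

### The arm

A 6-joint arm with a two-finger parallel gripper is mounted at the origin on the work surface. World frame = base frame: x ahead of the robot, y to its left, z up, the work surface at z = 0. Lengths are in m, angles in rad, forces in N, time in s.
With the tool pointing down it reaches from about 0.25 to 0.775 m from the base axis. Payload 4 kg.
Tool frame: the origin (TCP) lies at the very end of the fingers, on their centre line; the grasp point (between the pads) lies 19 mm behind it; z points along the fingers, y is the line along which they close (so a half turn about z gives the same grasp; the last joint's range is limited). The gripper opens to 94 mm and grips with 3 to 60 N. Pads are 16 mm wide; open, the fingers measure 119 mm over their backs; the gripper's body (75 mm by 177 mm) begins 78 mm behind the grasp point.
Start: joints at [1.123, 0.087, 1.371, -0, 1.684, -0.103], TCP at [0.186, 0.518, 0.206] pointing down, gripper open.
Joint ranges: [-3.1, 3.1], [-0.76, 2.03], [0.27, 2.55], [-1.08, 4.22], [0.17, 2.65], [-2.57, 2.57]. Speed limits (rad/s): [2.79, 2.79, 3.14, 3.14, 3.14, 3.14].

### API

Orientations are given as [roll, pitch, yaw] about the fixed x, y, z axes, in that order (R = Rz(yaw) Ry(pitch) Rx(roll)).
In Python, from bench import robot gives the robot as it stands. The module is installed in compiled form; this text tells all that it offers.
- The arm moves only by the tool move_arm, never from a script. Its argument "deltas" is one flat list of numbers, 7 for each row, row after row: the turn, a rotation vector about the tool's x, y, z in rad, then the shift along the tool's x, y, z in cm, then the closure, from -1 (fully open) to 1 (shut). A call has 1 to 8 rows; each row is the pose to reach, as a shift and turn from the pose commanded when the call began, along the tool's axes at that moment; what a row does not reach only later rows make up. A row lasts 1/10 s, in which the tool goes at most 50 mm and 8.59 degrees, less where a joint would pass 70% of its speed; a pose out of reach is approached as far as the arm can. A call with a gripper value outside its range is refused whole. The fingers move at their own pace and stop on an object; the grip force is fixed at half the most. Time passes only in rows, so rows that repeat a pose let the fingers close. It gives the time, the measured TCP pose, the force, the opening and the grip force at its end, in the units of the state.
- robot.get_obs(): the state, without advancing time (a new reading comes with each control period).
- robot.snapshot(name): name is "scene" or "side" or "wrist"; returns a dict with "image" (384x512x3 uint8, red, green, blue), "depth" (384x512 float32, m along the optical axis (not along the pixel's ray), 0 where there is no reading), "fov_y" (degrees; the focal length in pixels is half the picture's height over the tangent of half this angle, whatever the lens; pixels are square), "cx", "cy" (the principal point, pixels), "origin" and "orientation" of the camera in the world; the wrist camera has in their place "T_tool_cam" (4x4, takes a point from camera to tool coordinates, whose origin is the TCP and whose axes are the flange's). Camera axes: x right, y up, looking along -z (the intrinsics and any distortion apply to the point x, -y, -z); pixel columns grow to the right and rows downward; lengths in m; the calibration is good to about 2 mm. The wrist camera is an equidistant fisheye: a pixel r from the principal point sees the ray r / f radians off the axis. A picture is of the moment at which its call begins: read the wrist's pose just before it.
- robot.close_job(): hands the job in; it is judged then, once.
The state is a dict: "time": time; "joint_positions": joint angles; "qvel": joint speeds; "joint_torque": joint torques, N m; "tool_pos": TCP position; "ee_rot": TCP orientation; "wrist_force": force on the tool from outside, world axes, zero at the start; "wrist_torque": the same for the moment, N m; "width": finger opening in m; "finger_force": force on a finger pad.
Only numpy, scipy, OpenCV 4.12 (cv2) and the standard library are available. Lean on these libraries where they do the work, as an engineer would, in place of code of your own. Each camera call takes 0.05 s, during which the arm holds its last target. There are 200 camera calls.

## Working session

There is one attempt and no reset: what is moved stays moved. The work goes in short steps, Python scripts to look and compute and a tool call to move; the robot and the scene stay as the last step left them, time stands still between calls to the robot, and variables do not carry over. Pictures are saved under pics/ and viewed, at most 10 in all, crops included, and the job is handed in when it is done.

Besides the shell and the picture viewer there is one more tool, called after "Emit:" by a JSON object that holds its "method" and its "body", one argument or row to a line. move_arm: Moves the arm, as the interface text tells. Its arguments: {"type":"object","properties":{"deltas":{"type":"array","items":{"type":"number"}}},"required":["deltas"]}

```bash
mkdir -p pics
cat > h.py <<'E'
import numpy as np, cv2
from scipy.spatial.transform import Rotation as R
from bench import robot
def snap(n,f):
    o=robot.get_obs(); s=robot.snapshot(n); cv2.imwrite('pics/'+f+'.png',s['image'][:,:,::-1]); s['obs']=o
    np.save('pics/'+f+'.npy',s,allow_pickle=True); return s
def load(f): return np.load('pics/'+f+'.npy',allow_pickle=True).item()
def cloud(s):
    d=s['depth']; h,w=d.shape; f=h/2/np.tan(np.radians(s['fov_y'])/2)
    v,u=np.mgrid[:h,:w]; x=(u-s['cx'])/f; y=(v-s['cy'])/f
    if 'T_tool_cam' in s:
        r=np.hypot(x,y); k=np.where(r>1e-9,np.tan(np.minimum(r,1.5))/np.maximum(r,1e-9),1); x=x*k;y=y*k
    P=np.stack([x*d,-y*d,-d],-1)
    if 'T_tool_cam' in s:
        T=s['T_tool_cam']; P=P@T[:3,:3].T+T[:3,3]; o=s['obs']
        return P@R.from_euler('xyz',o['ee_rot']).as_matrix().T+np.array(o['tool_pos'])
    M=s['orientation']; M=np.array(M)
    M=M if M.shape==(3,3) else (R.from_euler('xyz',M).as_matrix() if M.size==3 else R.from_quat(M).as_matrix())
    return P@M.T+np.array(s['origin'])
E
python3 - <<'E'
from h import *
for n in ('scene','side'):
    s=snap(n,n+'0'); print({k:v for k,v in s.items() if k not in('image','depth','obs')})
print(robot.get_obs())
a=cv2.imread('pics/scene0.png');b=cv2.imread('pics/side0.png')
E
```

```text
{'fov_y': 45.76427706976705, 'cx': 260.28826485554663, 'cy': 197.6635858201854, 'origin': array([0.98335503, 0.65849624, 0.61958442]), 'orientation': array([ 0.93106934, -0.00558393,  2.58908387])}
{'fov_y': 48.77553277461745, 'cx': 252.20264995403238, 'cy': 190.9053323635715, 'origin': array([ 0.21580452, -0.54992932,  0.62943832]), 'orientation': array([ 8.83004721e-01, -2.08451600e-05, -5.87334127e-01])}
{'time': 0.1, 'joint_positions': array([ 1.12286253e+00,  8.78784227e-02,  1.37209627e+00, -1.83380588e-05,
        1.68359475e+00, -1.03115726e-01]), 'qvel': array([ 0.0008173 , -0.00243869, -0.00293241,  0.00092953,  0.00066528,
       -0.00081338]), 'joint_torque': array([ 2.27325334e-03, -3.41252518e+01, -3.03301406e+01,  7.19395140e-02,
        3.05052486e-02, -1.04163503e-04]), 'tool_pos': array([0.18571765, 0.51717147, 0.20442616]), 'ee_rot': array([-3.13962448e+00, -1.85348733e-04,  2.79677235e+00]), 'wrist_force': array([-0.16264546, -0.18371693, -0.33533064]), 'wrist_torque': array([-0.01106959,  0.01491681,  0.04533193]), 'finger_force': 0.0, 'width': 0.09399689869393645}
```

View pics/scene0.png

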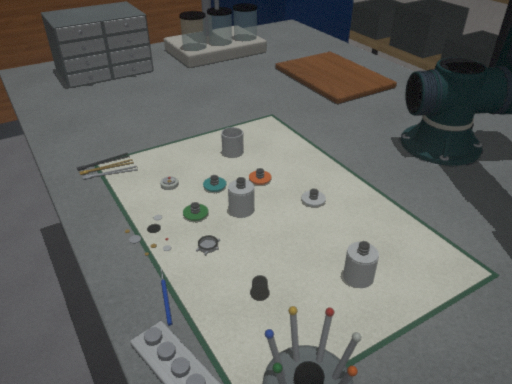

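View pics/side0.png

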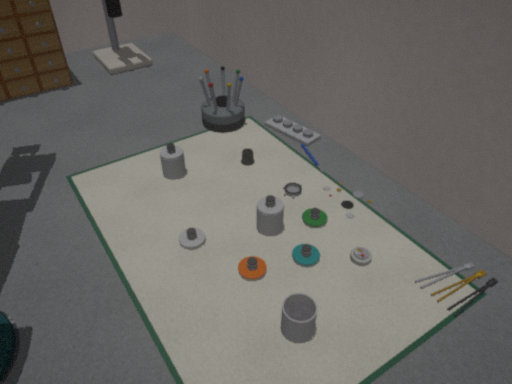

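Scene view: open pot at (232,143), loose aluminium lid at (313,198), closed pots at (241,198) and (361,265), loupe at (260,288), movement at (170,183), case at (208,243). The side view agrees: open pot (298,317), lid (192,237), closed pots (270,215) and (173,161).

Run:
```python
from h import *
np.set_printoptions(precision=4,suppress=True)
Q={'scene0':dict(open=(232,143),lid=(313,198),p1=(241,198),p2=(361,265),loupe=(260,288),mov=(170,183),case=(208,243),org=(260,177),teal=(214,184)),
'side0':dict(open=(298,317),lid=(192,237),p1=(270,215),p2=(173,161),loupe=(247,157),mov=(361,256),case=(292,189),org=(252,268),teal=(306,255))}
for n,q in Q.items():
    s=load(n);C=cloud(s);v,u=np.mgrid[:384,:512]
    for k,(a,b) in q.items():
        m=(np.hypot(u-a,v-b)<32)&(s['depth']>0)&(C[...,2]>.006)
        P=C[m]; c0=C[b-0,a]; P=P[np.hypot(*(P-c0)[:,:2].T)<.045]
        lo,hi=np.percentile(P,[2,98],axis=0); 
        c,r=cv2.minEnclosingCircle(P[:,:2].astype(np.float32)); print(n,k,'pix',c0,'lo',lo,'hi',hi,'circ',np.array(c),r,len(P))
        if k in('p1','p2','lid'):
            t=P[P[:,2]>hi[2]-.008]; print('   knob',t.mean(0),len(t))
        if k=='open':
            t=P[P[:,2]>.052].astype(np.float32); print('   rim',cv2.minEnclosingCircle(t[:,:2]))
```

```text
scene0 open pix [ 0.514  -0.2328  0.0436] lo [ 0.4777 -0.2714  0.0078] hi [ 0.5296 -0.2258  0.0621] circ [ 0.503  -0.2516] 0.028827646747231483 464Traceback (most recent call last):
  File "<stdin>", line 15, in <module>
cv2.error: OpenCV(4.12.0) /io/opencv/modules/imgproc/src/shapedescr.cpp:201: error: (-215:Assertion failed) count >= 0 && (depth == CV_32F || depth == CV_32S) in function 'minEnclosingCircle'
```

Run:
```python
from h import *
np.set_printoptions(precision=4,suppress=True)
Q={'scene0':dict(open=(232,143),lid=(313,198),p1=(241,198),p2=(361,265),loupe=(260,288),mov=(170,183),case=(208,243),org=(260,177),teal=(214,184)),
'side0':dict(open=(298,317),lid=(192,237),p1=(270,215),p2=(173,161),loupe=(247,157),mov=(361,256),case=(292,189),org=(252,268),teal=(306,255))}
mc=lambda P:cv2.minEnclosingCircle(np.ascontiguousarray(P[:,:2],np.float32).reshape(-1,1,2))
for n,q in Q.items():
    s=load(n);C=cloud(s);v,u=np.mgrid[:384,:512]
    for k,(a,b) in q.items():
        m=(np.hypot(u-a,v-b)<32)&(s['depth']>0)&(C[...,2]>.006)
        P=C[m]; c0=C[b,a]; P=P[np.hypot(*(P-c0)[:,:2].T)<.045]
        hi=np.percentile(P[:,2],98); c,r=mc(P); print(n,k,'pix',c0,'zhi',hi,'circ',np.array(c),r,len(P))
        if k in('p1','p2','lid'):
            t=P[P[:,2]>hi-.008]; print('   knob',t.mean(0),len(t))
        if k=='open': print('   rim',mc(P[P[:,2]>.052]))
```

```text
scene0 open pix [ 0.514  -0.2328  0.0436] zhi 0.06205510932846536 circ [ 0.503  -0.2516] 0.028827646747231483 464
   rim ((0.5033052563667297, -0.25194787979125977), 0.028349464759230614)
scene0 lid pix [0.4556 0.0321 0.0164] zhi 0.030748309850930987 circ [0.4471 0.0242] 0.029909737408161163 316
   knob [0.4502 0.0266 0.0284] 55
scene0 p1 pix [ 0.6158 -0.0082  0.0527] zhi 0.08330592588898948 circ [ 0.6045 -0.0275] 0.028491513803601265 878
   knob [ 0.605  -0.0284  0.0813] 62
scene0 p2 pix [0.5392 0.2748 0.0594] zhi 0.08299400379137883 circ [0.521  0.2572] 0.0281297005712986 1226
   knob [0.5203 0.2567 0.0813] 97
scene0 loupe pix [0.7016 0.2068 0.0307] zhi 0.036569571569761795 circ [0.6958 0.1962] 0.016947995871305466 361
scene0 mov pix [ 0.7043 -0.1861  0.0168] zhi 0.019503557887680968 circ [ 0.6993 -0.1999] 0.023056551814079285 175
scene0 case pix [0.714  0.0285 0.0015] zhi 0.014129895883296216 circ [0.7096 0.0393] 0.03611060976982117 178
scene0 org pix [ 0.5124 -0.1003  0.016 ] zhi 0.030499880879768394 circ [ 0.5094 -0.1082] 0.028413696214556694 266
scene0 teal pix [ 0.62   -0.1278
[... 795 characters left out ...]
01151848 164Traceback (most recent call last):
  File "<stdin>", line 11, in <module>
    return _quantile_unchecked(
        a, q, axis, out, overwrite_input, method, keepdims, weights)
    return _ureduce(a,
                    func=_quantile_ureduce_func,
    ...<5 lines>...
                    overwrite_input=overwrite_input,
                    method=method)
    r = func(a, **kwargs)
    result = _quantile(arr,
                       quantiles=q,
    ...<2 lines>...
                       out=out,
                       weights=wgt)
    slices_having_nans = np.isnan(arr[-1, ...])
                                  ~~~^^^^^^^^^
IndexError: index -1 is out of bounds for axis 0 with size 0
```

```bash
cat >> h.py <<'E'
def go(x,y,z,yaw=None,start=None):
    "delta row from measured pose to world target"
    o=robot.get_obs(); Rm=R.from_euler('xyz',o['ee_rot']); Rt=Rm if yaw is None else R.from_euler('xyz',[np.pi,0,yaw])
    d=Rm.inv().apply(np.array([x,y,z])-o['tool_pos'])*100; t=(Rm.inv()*Rt).as_rotvec()
    print('turn',np.round(t,3),'shift',np.round(d,2),'norm',round(np.linalg.norm(d),1))
E
python3 -c "
from h import *
go(.44,.03,.16,2.797)"
```

```text
turn [-0.002 -0.    -0.   ] shift [-40.4  -37.25   4.51] norm 55.1
```

Emit:
{"method": "move_arm", "body": {
  "deltas": [0,0,0,-20.2,-18.6,2.2,-1,0,0,0,-20.2,-18.6,2.2,-1,0,0,0,-20.2,-18.6,2.2,-1,0,0,0,-20.2,-18.6,2.2,-1,0,0,0,-20.2,-18.6,2.2,-1,0,0,0,-20.2,-18.6,2.2,-1,0,0,0,-20.2,-18.6,2.2,-1]
}}

```text
time: 0.8
tool_pos: [0.3139, 0.2718, 0.1828]
ee_rot: [-3.14, -0.0, 2.792]
wrist_force: [-0.6, 0.3, -0.5]
width: 0.0938
finger_force: 0.0
```

Emit:
{"method": "move_arm", "body": {
  "deltas": [0,0,0,-20.2,-18.6,2.2,-1,0,0,0,-20.2,-18.6,2.2,-1,0,0,0,-20.2,-18.6,2.2,-1,0,0,0,-20.2,-18.6,2.2,-1,0,0,0,-20.2,-18.6,2.2,-1,0,0,0,-20.2,-18.6,2.2,-1,0,0,0,-20.2,-18.6,2.2,-1,0,0,0,-20.2,-18.6,2.2,-1]
}}

```text
time: 1.6
tool_pos: [0.4403, 0.032, 0.1611]
ee_rot: [3.141, -0.002, 2.797]
wrist_force: [-0.6, 0.9, 0.3]
width: 0.094
finger_force: 0.0
```

```bash
python3 -c "
from h import *
np.set_printoptions(precision=4,suppress=True)
s=snap('wrist','w1'); print(s['obs']['tool_pos'],s['obs']['ee_rot'],s['T_tool_cam'],s['fov_y'],s['cx'],s['cy'])"
```

```text
[0.4403 0.032  0.1611] [ 3.1407 -0.0016  2.7968] [[-0.0003  0.9654  0.2608  0.0756]
 [ 1.      0.0001  0.0007  0.0002]
 [ 0.0006  0.2608 -0.9654 -0.1804]
 [ 0.      0.      0.      1.    ]] 65.70646984690485 257.85331071020124 190.56630253936376
```

View pics/w1.png

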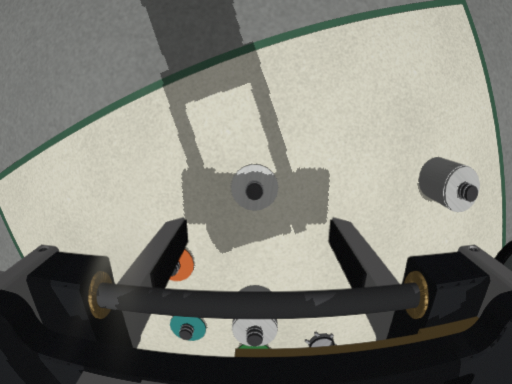

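The wrist view shows the loose lid at about (254,188), its knob top at (255,190), between the fingers' reach and unobstructed.

```bash
python3 -c "
from h import *
np.set_printoptions(precision=4,suppress=True)
s=load('w1');C=cloud(s);v,u=np.mgrid[:384,:512]
P=C[(np.hypot(u-254,v-187)<35)]
mc=lambda P:cv2.minEnclosingCircle(np.ascontiguousarray(P[:,:2],np.float32).reshape(-1,1,2))
print(np.percentile(P[:,2],[1,10,50,90,98]))
t=P[P[:,2]>.024];print('knob',t.mean(0),mc(t),len(t))
t=P[(P[:,2]>.008)&(P[:,2]<.016)];print('disc',mc(t),len(t), (t.min(0)+t.max(0))/2)
go(.4497,.0245,.015,2.797)"
```

```text
[0.0006 0.0015 0.0031 0.0132 0.0305]
knob [0.4436 0.0261 0.0424] ((0.41219180822372437, 0.038734812289476395), 0.04681295529007912) 267
disc ((0.4476627707481384, 0.024369606748223305), 0.027558598667383194) 1434 [0.4479 0.0245 0.0124]
turn [ 0.001 -0.001  0.001] shift [-1.18 -0.43 14.63] norm 14.7
```

Emit:
{"method": "move_arm", "body": {
  "deltas": [0,0,0,-1.0,-0.4,4,-1,0,0,0,-1.0,-0.4,9,-1,0,0,0,-1.0,-0.4,12,-1,0,0,0,-1.0,-0.4,14,-1,0,0,0,-1.0,-0.4,14.6,-1,0,0,0,-1.0,-0.4,14.6,1,0,0,0,-1.0,-0.4,14.6,1,0,0,0,-1.0,-0.4,14.6,1]
}}

```text
time: 2.45
tool_pos: [0.4499, 0.0242, 0.0173]
ee_rot: [3.14, 0.003, 2.797]
wrist_force: [0.2, 1.2, -0.2]
width: 0.0732
finger_force: 0.0
```

Emit:
{"method": "move_arm", "body": {
  "deltas": [0,0,0,0,0,0,1,0,0,0,0,0,0,1,0,0,0,0,0,0,1,0,0,0,0,0,0,1]
}}

```text
time: 2.85
tool_pos: [0.4485, 0.0238, 0.0156]
ee_rot: [3.141, 0.0, 2.797]
wrist_force: [-0.4, 0.3, -0.4]
width: 0.0413
finger_force: 0.0
```

Emit:
{"method": "move_arm", "body": {
  "deltas": [0,0,0,0,0,0,1,0,0,0,0,0,0,1,0,0,0,0,0,0,1,0,0,0,0,0,0,1,0,0,0,0,0,0,1]
}}

```text
time: 3.35
tool_pos: [0.4485, 0.0239, 0.0154]
ee_rot: [3.142, -0.0, 2.797]
wrist_force: [0.1, -0.2, -0.5]
width: 0.0179
finger_force: 30.0
```

Emit:
{"method": "move_arm", "body": {
  "deltas": [0,0,0,0,0,-2,1,0,0,0,0,0,-6,1,0,0,0,0,0,-10,1,0,0,0,0,0,-13,1,0,0,0,0,0,-13,1,0,0,0,0,0,-13,1]
}}

```text
time: 3.95
tool_pos: [0.4485, 0.0238, 0.1454]
ee_rot: [3.141, 0.001, 2.797]
wrist_force: [-0.3, 0.5, -0.8]
width: 0.0183
finger_force: 30.0
```

```bash
python3 -c "
from h import *
s=snap('wrist','w2'); 
go(.51,-.26,.146,2.797)"
```

```text
turn [-0.001 -0.002 -0.   ] shift [-15.46 -24.61  -0.21] norm 29.1
```

View pics/w2.png

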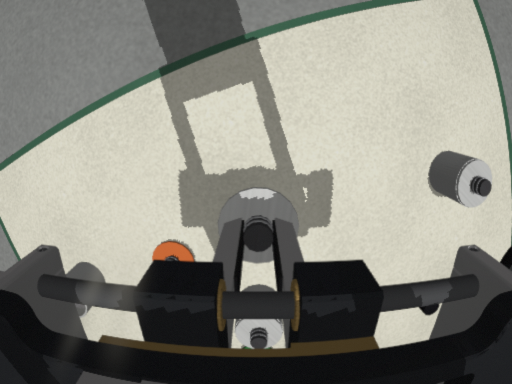

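The wrist view shows the lid held by its knob, disc level at about (258,215), fingers symmetric. Next I look at the open pot from beside it.

```bash
python3 -c "
from h import *
go(.575,-.28,.146,2.797)"
```

```text
turn [-0.001 -0.002 -0.   ] shift [-22.26 -24.3   -0.23] norm 33.0
```

Emit:
{"method": "move_arm", "body": {
  "deltas": [0,0,0,-22.3,-24.3,0,1,0,0,0,-22.3,-24.3,0,1,0,0,0,-22.3,-24.3,0,1,0,0,0,-22.3,-24.3,0,1,0,0,0,-22.3,-24.3,0,1,0,0,0,-22.3,-24.3,0,1,0,0,0,-22.3,-24.3,0,1,0,0,0,-22.3,-24.3,0,1]
}}

```text
time: 4.8
tool_pos: [0.5752, -0.2835, 0.1407]
ee_rot: [3.141, -0.006, 2.792]
wrist_force: [0.7, 0.5, -1.1]
width: 0.0176
finger_force: 30.0
```

Emit:
{"method": "move_arm", "body": {
  "deltas": [0,0,0,0,0,0,1,0,0,0,0,0,0,1,0,0,0,0,0,0,1]
}}

```text
time: 5.1
tool_pos: [0.5758, -0.2787, 0.1451]
ee_rot: [3.141, -0.001, 2.798]
wrist_force: [-0.1, -0.4, -0.1]
width: 0.0183
finger_force: 30.0
```

```bash
python3 -c "
from h import *
s=snap('wrist','w3'); print(s['obs']['tool_pos'])"
```

```text
[ 0.57582909 -0.2786905   0.1451144 ]
```

View pics/w3.png

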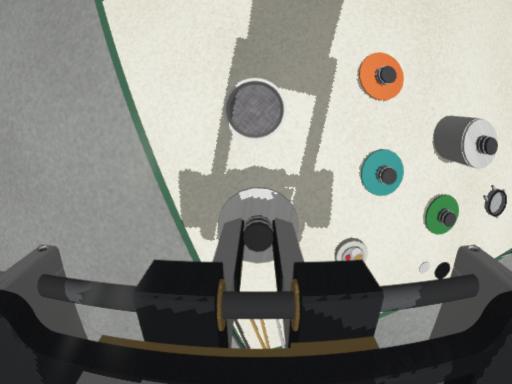

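The open pot's mouth is at (255,108), the held lid's disc around (258,220); both are in the same view, so I measure them relative to each other.

```bash
cat >> h.py <<'E'
from scipy.optimize import least_squares
def circfit(P,r,c0):
    # robust outer-edge fit: angular max radius then least squares with fixed r
    f=lambda c:np.hypot(P[:,0]-c[0],P[:,1]-c[1])-r
    return least_squares(f,c0,loss='soft_l1',f_scale=.001).x
E
python3 -c "
from h import *
np.set_printoptions(precision=4,suppress=True)
s=load('w3');C=cloud(s);v,u=np.mgrid[:384,:512];o=s['obs']
mc=lambda P:cv2.minEnclosingCircle(np.ascontiguousarray(P[:,:2],np.float32).reshape(-1,1,2))
m=(np.hypot(u-255,v-108)<36);P=C[m];t=P[(P[:,2]>.056)&(P[:,2]<.066)]
print('rim',mc(t),circfit(t,.02675,t[:,:2].mean(0)),np.median(t[:,2]),len(t))
t2=P[(P[:,2]>.035)&(P[:,2]<.052)];print('pad',mc(t2),np.median(t2[:,2]),len(t2))
T=(C-o['tool_pos'])@R.from_euler('xyz',o['ee_rot']).as_matrix()
m=(np.hypot(u-258,v-222)<42)&(v<232)
m&=(T[...,2]>-.005)&(T[...,2]<.02);L=T[m];print(len(L),np.percentile(L[:,2],[5,50,95]))
e=[]
for a in np.arange(-75,76,3):
    a=np.radians(a);d=L[:,:2]@[np.cos(a),np.sin(a)];w=np.abs(L[:,:2]@[-np.sin(a),np.cos(a)])<.003
    if w.sum()>3: i=np.argmax(np.where(w,d,-9)); e.append(L[i,:2])
e=np.array(e);print('lid tool',circfit(e,.0275,[0,0]),len(e),np.std(np.hypot(*e.T)))
"
```

```text
rim ((0.5009511113166809, -0.2550593316555023), 0.028269421309232712) [ 0.5009 -0.255 ] 0.06107816136038954 593
pad ((0.5008984804153442, -0.25496962666511536), 0.02616552636027336) 0.044158646318809835 2273
2206 [-0.0018  0.0033  0.0045]
lid tool [ 0.0005 -0.    ] 51 0.00033384147010224183
```

```bash
python3 -c "
from h import *
go(.5014,-.2552,.085,2.797)"
```

```text
turn [ 0.    -0.     0.001] shift [ 7.82 -0.29  6.06] norm 9.9
```

Emit:
{"method": "move_arm", "body": {
  "deltas": [0,0,0,4,-0.15,1,1,0,0,0,7.8,-0.3,3,1,0,0,0,7.8,-0.3,5,1,0,0,0,7.8,-0.3,6,1,0,0,0,7.8,-0.3,6,1,0,0,0,7.8,-0.3,6,1]
}}

```text
time: 5.75
tool_pos: [0.503, -0.257, 0.0867]
ee_rot: [-3.141, 0.002, 2.797]
wrist_force: [0.3, -0.6, -0.4]
width: 0.0182
finger_force: 30.0
```

```bash
python3 -c "
from h import *
o=robot.get_obs();print(o['wrist_force'],o['tool_pos'])
go(.5014,-.2552,.069,2.797)"
```

```text
[ 0.34436604 -0.57365995 -0.3928234 ] [ 0.5029633  -0.25697968  0.08665968]
turn [-0.     0.002  0.   ] shift [0.21 0.12 1.77] norm 1.8
```

Emit:
{"method": "move_arm", "body": {
  "deltas": [0,0,0,0,0,0,1,0,0,0,0,0,0,1]
}}

```text
time: 5.95
tool_pos: [0.5029, -0.2573, 0.0868]
ee_rot: [-3.141, 0.002, 2.797]
wrist_force: [0.6, -0.6, -0.3]
width: 0.0181
finger_force: 30.0
```

```bash
python3 -c "
from h import *
go(.5014,-.2552,.069,2.797)"
```

```text
turn [-0.     0.002  0.   ] shift [0.22 0.14 1.78] norm 1.8
```

Emit:
{"method": "move_arm", "body": {
  "deltas": [0,0,0,0.2,0.15,0,1,0,0,0,0.2,0.15,0.3,1,0,0,0,0.2,0.15,0.3,1,0,0,0,0.2,0.15,0.3,1]
}}

```text
time: 6.35
tool_pos: [0.5003, -0.2545, 0.0822]
ee_rot: [3.141, -0.0, 2.797]
wrist_force: [-0.3, -0.4, -0.3]
width: 0.0182
finger_force: 30.0
```

```bash
python3 -c "
from h import *
o=robot.get_obs();print(o['wrist_force'],o['wrist_torque'],o['qvel'])
go(.5014,-.2552,.069,2.797)"
```

```text
[-0.2553522  -0.39374377 -0.25128085] [ 0.045503   -0.03593974  0.01054983] [-9.38427959e-05 -1.62900161e-03 -2.21527491e-03 -7.43791355e-05
  1.19326593e-05  1.78870215e-03]
turn [ 0. -0. -0.] shift [-0.13 -0.03  1.32] norm 1.3
```

Emit:
{"method": "move_arm", "body": {
  "deltas": [0,0,0,-0.1,0,0.4,1,0,0,0,-0.1,0,0.7,1,0,0,0,-0.1,0,0.7,1]
}}

```text
time: 6.65
tool_pos: [0.5009, -0.2547, 0.0746]
ee_rot: [3.141, -0.002, 2.797]
wrist_force: [0.4, 0.6, -0.5]
width: 0.0183
finger_force: 30.0
```

```bash
python3 -c "
from h import *
go(.5014,-.2552,.068,2.797)"
```

```text
turn [ 0.    -0.002 -0.   ] shift [-0.06 -0.04  0.66] norm 0.7
```

Emit:
{"method": "move_arm", "body": {
  "deltas": [0,0,0,-0.05,-0.05,0.2,1,0,0,0,-0.05,-0.05,0.4,1,0,0,0,-0.05,-0.05,0.6,1,0,0,0,-0.05,-0.05,0.6,1]
}}

```text
time: 7.05
tool_pos: [0.5014, -0.2554, 0.069]
ee_rot: [3.141, -0.001, 2.797]
wrist_force: [0.7, 0.1, -0.8]
width: 0.0181
finger_force: 30.0
```

Emit:
{"method": "move_arm", "body": {
  "deltas": [0,0,0,0,0,0.1,1,0,0,0,0,0,0.2,1,0,0,0,0,0,0.2,1]
}}

```text
time: 7.35
tool_pos: [0.5018, -0.2556, 0.0684]
ee_rot: [-3.142, 0.001, 2.797]
wrist_force: [-1.5, 0.8, 4.8]
width: 0.0178
finger_force: 30.0
```

Emit:
{"method": "move_arm", "body": {
  "deltas": [0,0,0,0,0,0,-1,0,0,0,0,0,0,-1,0,0,0,0,0,0,-1,0,0,0,0,0,0,-1,0,0,0,0,0,0,-1,0,0,0,0,0,0,-1,0,0,0,0,0,0,-1]
}}

```text
time: 8.05
tool_pos: [0.5017, -0.2556, 0.0674]
ee_rot: [3.141, -0.0, 2.797]
wrist_force: [-0.1, 0.1, 0.7]
width: 0.0705
finger_force: 0.0
```

Emit:
{"method": "move_arm", "body": {
  "deltas": [0,0,0,0,0,-3,-1,0,0,0,0,0,-8,-1,0,0,0,0,0,-12,-1,0,0,0,0,0,-12,-1,0,0,0,0,0,-12,-1]
}}

```text
time: 8.55
tool_pos: [0.5022, -0.2559, 0.1888]
ee_rot: [-3.141, 0.003, 2.797]
wrist_force: [0.1, -0.0, -0.4]
width: 0.0943
finger_force: 0.0
```

```bash
python3 -c "
from h import *
np.set_printoptions(precision=4,suppress=True)
s=snap('wrist','w4');C=cloud(s);print(s['obs']['tool_pos'])
mc=lambda P:cv2.minEnclosingCircle(np.ascontiguousarray(P[:,:2],np.float32).reshape(-1,1,2))
m=np.hypot(C[...,0]-.501,C[...,1]+.255)<.04
z=C[...,2]
t=C[m&(z>.058)&(z<.07)];print('disc',mc(t),len(t),np.median(t[:,2]))
A=np.c_[t[:,:2]-t[:,:2].mean(0),np.ones(len(t))];k=np.abs(t[:,2]-np.median(t[:,2]))<.003
print('tilt',np.linalg.lstsq(A[k],t[k,2],rcond=None)[0])
t=C[m&(z>.078)&(z<.09)];print('knobtop',t.mean(0),len(t))
"
```

```text
[ 0.5022 -0.2559  0.1888]
disc ((0.5004526376724243, -0.25521090626716614), 0.028268201276659966) 1812 0.06501798076087256
tilt [ 0.0017 -0.0037  0.0651]
knobtop [ 0.5001 -0.2553  0.0827] 296
```

View pics/w4.png

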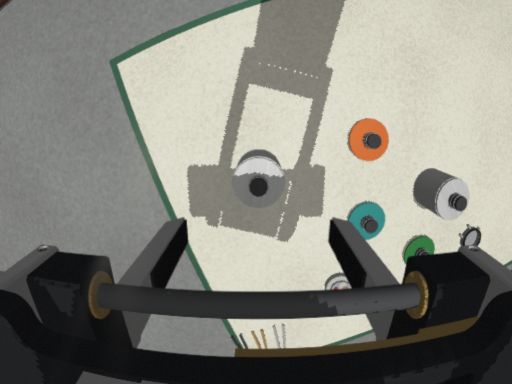

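The lid is home: disc top at 65 mm, level, and concentric with the pot at (258,178). Now I grip this pot's body.

```bash
python3 -c "
from h import *
go(.5005,-.2553,.016,2.797)"
```

```text
turn [ 0.    -0.001 -0.   ] shift [ 0.07 -0.02 17.08] norm 17.1
```

Emit:
{"method": "move_arm", "body": {
  "deltas": [0,0,0,0.1,0,4,-1,0,0,0,0.1,0,8,-1,0,0,0,0.1,0,12,-1,0,0,0,0.1,0,15,-1,0,0,0,0.1,0,17,-1,0,0,0,0.1,0,17,-1,0,0,0,0.1,0,17,1,0,0,0,0.1,0,17,1]
}}

```text
time: 9.4
tool_pos: [0.5013, -0.2556, 0.0184]
ee_rot: [-3.141, 0.002, 2.797]
wrist_force: [0.6, -0.5, 0.1]
width: 0.0816
finger_force: 0.0
```

Emit:
{"method": "move_arm", "body": {
  "deltas": [0,0,0,0,0,0,1,0,0,0,0,0,0,1,0,0,0,0,0,0,1,0,0,0,0,0,0,1,0,0,0,0,0,0,1,0,0,0,0,0,0,1]
}}

```text
time: 10.0
tool_pos: [0.5013, -0.2553, 0.0184]
ee_rot: [3.141, 0.001, 2.797]
wrist_force: [0.0, 2.4, 4.6]
width: 0.0561
finger_force: 30.0
```

Emit:
{"method": "move_arm", "body": {
  "deltas": [0,0,0,0,0,-1,1,0,0,0,0,0,-2,1,0,0,0,0,0,-3,1,0,0,0,0,0,-3,1,0,0,0,0,0,-3,1,0,0,0,0,0,-3,1,0,0,0,0,0,-3,1]
}}

```text
time: 10.7
tool_pos: [0.5002, -0.2549, 0.0467]
ee_rot: [3.141, -0.001, 2.797]
wrist_force: [-0.1, 0.6, -5.5]
width: 0.0562
finger_force: 30.0
```

Emit:
{"method": "move_arm", "body": {
  "deltas": [0,0,0,0,0,0,1,0,0,0,0,0,0,1]
}}

```text
time: 10.9
tool_pos: [0.5005, -0.2551, 0.0471]
ee_rot: [3.141, -0.001, 2.797]
wrist_force: [0.5, 0.4, -5.8]
width: 0.0559
finger_force: 30.0
```

Pot c pulls about 5.5 N, roughly 560 g. A part-used pot weighs at most 3.0 N, so this is the full one. I lift it clear.

Emit:
{"method": "move_arm", "body": {
  "deltas": [0,0,0,0,0,-2,1,0,0,0,0,0,-5,1,0,0,0,0,0,-8,1,0,0,0,0,0,-11,1,0,0,0,0,0,-12,1,0,0,0,0,0,-12,1,0,0,0,0,0,-12,1,0,0,0,0,0,-12,1]
}}

```text
time: 11.7
tool_pos: [0.4996, -0.2545, 0.1647]
ee_rot: [3.14, -0.005, 2.797]
wrist_force: [0.0, -0.7, -5.7]
width: 0.056
finger_force: 30.0
```

Emit:
{"method": "move_arm", "body": {
  "deltas": [0,0,0,0,0,0,1,0,0,0,0,0,0,1,0,0,0,0,0,0,1,0,0,0,0,0,0,1,0,0,0,0,0,0,1]
}}

```text
time: 12.2
tool_pos: [0.5007, -0.2553, 0.1674]
ee_rot: [3.142, 0.0, 2.797]
wrist_force: [-0.5, -0.6, -5.5]
width: 0.0557
finger_force: 30.0
```

```bash
python3 -c "
from h import *
s=snap('side','s9'); cv2.imwrite('pics/s9b.png',cv2.resize(s['image'][100:384,130:430,::-1],None,fx=2,fy=2))"
```

```text
(no output)
```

View pics/s9b.png

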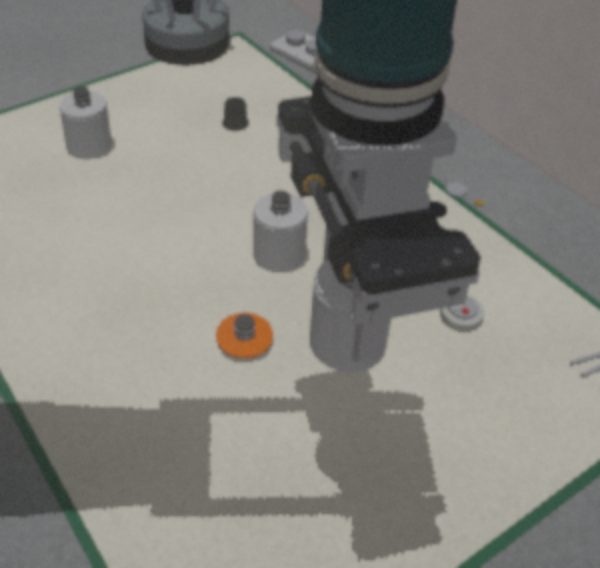

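The crop shows pot c held upright at (350,310), well clear of the bench. The other two pots stand closed at (87,122) and (280,232), and the wrist still reads 5.5 N.

```bash
python3 -c "
from bench import robot
print(robot.close_job())"
```

```text
the job is handed in; nothing more can be done
None
```

I put the loose lid fully home on pot c, weighed pot c at about 5.5 N (roughly 560 g, so it is the full one), and handed the job in holding it upright, lid on, about 15 cm above the bench; pots a and b were neither touched nor weighed, and no verdict came back.

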